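Hold the entry carousel open at the coin compartment

ROBOT

A 7-joint arm with a two-finger parallel gripper is mounted at the origin on the work surface. World frame = base frame: x ahead of the robot, y to its left, z up, the work surface at z = 0. Lengths are in mm, angles in rad, forces in N, time in s.
With the tool pointing down it reaches from about 425 to 950 mm from the base axis. Payload 4.7 kg.
Tool frame: the origin (TCP) lies midway between the tips of the shut fingers; the grasp point (between the pads) lies grip_depth behind it (grip_depth is the distance from the TCP to the grasp point, in mm); z points along the fingers, y is the line along which they close (so a half turn about z gives the same grasp; the last joint's range is limited). The gripper opens to 85 mm and grips with 20 to 120 N. Pads are 22 mm wide; open, the fingers measure 114 mm over their backs; the gripper's body (76 mm by 85 mm) begins 54 mm behind the grasp point. The pads swing forward as they close: fully open they stand 13 mm farther back than shut.
Start: joints at [1.096, 0.469, -0.049, 1.532, 0.024, 1.141, -0.082], TCP at [291.093, -609.026, 231.335] pointing down, gripper open.
Joint ranges: [-2.59, 2.59], [-0.33, 1.99], [-1.39, 1.29], [0.1, 2.45], [-1.04, 4.18], [0.21, 1.99], [-2.66, 2.66]. Speed limits (rad/s): [2.57, 2.57, 3.14, 3.14, 3.14, 3.14, 3.14].

INTERFACE

Orientations are given as a unit quaternion [w, x, y, z].
In Python, from station import state, grab_frame, sign_off, grip_depth gives the robot as it stands.
- The arm moves only by the tool move_arm, never from a script. Its argument "commands" is a list of rows, each a list of 2 entries, a list of its own where there are three numbers: the shift along the world's x, y, z in units of 5 cm (1.0 is 5 cm), then the turn, a rotation vector about the world's x, y, z in units of 0.12 rad (1.0 is 0.12 rad). A call has 1 to 12 rows; each row shifts and turns the commanded pose from where the row before left it; what a row does not reach is not made up. A row lasts 1/10 s, in which the tool goes at most 50 mm and 8.59 degrees, less where a joint would pass 70% of its speed; a pose out of reach is approached as far as the arm can. A call with a number of a shift or a turn outside -1 to 1 is refused whole. A call with a gripper value outside its range is refused whole. "grip" is the opening, from -1 (shut) to 1 (fully open), set as the call begins (left out, the last holds). The fingers move at their own pace and stop on an object; "newtons" is the grip in N (left out, the last holds). Time passes only in rows, so rows that do not move let the fingers close. It gives the time, the measured TCP pose, the force, the opening and the grip force at its end, in the units of the state.
- state(): the state, without advancing time (a new reading comes with each control period).
- grab_frame(name): name is "scene" or "top" or "wrist"; returns a dict with "img" (420x560x3 uint8, red, green, blue), "z_map" (420x560 float32, mm along the optical axis (not along the pixel's ray), 0 where there is no reading), "K" (3x3 intrinsics, pixels), "camera_from_world" (4x4, takes a point from world to camera coordinates); the wrist camera has in their place "T_tool_cam" (4x4, takes a point from camera to tool coordinates, whose origin is the TCP and whose axes are the flange's). Camera axes: x right, y down, z forward; pixel columns grow to the right and rows downward; lengths in mm; the calibration is good to about 2 mm. The wrist camera is an equidistant fisheye: a pixel r from the principal point sees the ray r / f radians off the axis. A picture is of the moment at which its call begins: read the wrist's pose just before it.
- sign_off(): hands the job in; it is judged then, once.
The state is a dict: "clock": time; "joint_pos": joint angles; "dq": joint speeds; "joint_efforts": joint torques, N m; "tcp_pos": TCP position; "ee_rot": TCP orientation; "contact_force": force on the tool from outside, world axes, zero at the start; "torque": the same for the moment, N m; "grip_width": finger opening in mm; "grip_force": force on a finger pad.
Only numpy, scipy, OpenCV 4.12 (cv2) and the standard library are available. Lean on these libraries where they do the work, as an engineer would, in place of code of your own. Each camera call takes 0.05 s, during which the arm holds its last target. There are 200 camera calls.

TASK

Get the coins ready for me: the round key-and-coin carousel on the entry bench has a push-to-turn lid that springs shut. Press its bar knob down until you feel it seat, turn it clockwise (seen from above) past the first two clicks to the third, where the red pointer meets the blue dot and the window shows the coins, and finish while still holding the knob there, pressed down and turned, because it springs back if let go. Leave the tray, the glass disc and the doorstop wedge where they are.

Things in the scene. Friction and masses are not known exactly. Their poses are not given: they have to be found in the camera images.
- carousel: Fixed round wooden housing, 196 mm across, rim top 58 mm high; origin at the centre of its underside on the bench, z up, on the lid's turning axis. On the rim top, 91 mm from the axis, four dots mark the lid positions, at bearings in this frame (counter-clockwise from x, seen from above) +0.63 rad black (closed), +0.21 white (first click, keys), -0.21 white (second click, tokens), -0.63 blue and larger (third click, coins).
- handle: The black bar grip on top of the knob: 52 mm long (its x, the end with the red mark points at the lid's pointer), 14 mm thick (its y), 24 mm high (its z); origin at the centre of its underside on the turning axis, 72 mm above the bench when not pressed. It stands on a grey round cap 64 mm across that sinks with it; the white lid around the cap lies at 56 mm. Pinch it across its 14 mm from above.
- pointer (a point): Red pointer on the white lid's outer edge, 78 mm from the turning axis, 58 mm above the bench; it turns with the lid and handle, just outward of the lid's window.
- third_dot (a point): Centre of the blue dot on the rim (third click, coins), 91 mm from the turning axis.
- knob (a joint): How far the knob is pressed down, m: 0 up, 0.008 fully down against a firm stop (seated). A spring pushes it back up: 4 N at the top, 8 N at the bottom. Lugs keep the lid from turning (beyond about 0.1 rad) until the knob is at least about 5 mm down. If let go while turned, the knob pops up and the lid can catch on them at about 0.5 rad on its way back; pressing frees it.
- lid (a joint): Angle of the lid, knob and handle, rad, clockwise seen from above is positive: 0 closed (where it starts), clicks at 0.42, 0.84 and 1.26, end stop at 1.52. A return spring of 0.13 (closed) to 0.21 N m (third click) turns it back; the clicks add a ripple of about 0.09 N m (less resistance just before a click, more just after it); none of them holds by itself.
- nazar: Bystander: blue glass disc, 68 mm across, 9 mm thick, lying flat; origin at the centre of its underside.
- wedge: Bystander: steel doorstop wedge, 100 x 40 mm, 6 to 34 mm high (thick end at its +x); origin at the centre of its underside.
- tray: Bystander: grey silicone catch-all tray, 150 x 200 x 22 mm; origin at the centre of its underside.

How it is judged:
By the outcome, as a careful person would: the job done as asked, in the order asked, and still so for the second after the job is handed in, while the arm keeps its last pose, push and grip.
It also fails if it takes over 32 s, if anything falls off the work surface, if the arm or the gripper's body presses on something with over 40 N, if the wrist force passes 120 N, or if a joint passes its speed limit or range.

## Working session

There is one attempt and no reset: what is moved stays moved. The work goes in short steps, Python scripts to look and compute and a tool call to move; the robot and the scene stay as the last step left them, time stands still between calls to the robot, and variables do not carry over. Pictures are saved under pics/ and viewed, at most 10 in all, crops included, and the job is handed in when it is done.

Besides the shell and the picture viewer there is one more tool, called as name([rows], argument=value, ...), one row to a line, values as JSON. move_arm: Moves the arm, as the interface text tells. Shifts and turns lie within -1 to 1; 1 stands for 5 cm of shift or 0.12 rad of turn. Its arguments: {"type":"object","properties":{"commands":{"type":"array"},"grip":{"type":"number"},"newtons":{"type":"number"}},"required":["commands"]}

```bash
mkdir -p pics
python3 - <<'E'
from station import *
import cv2,numpy as np,pickle
s=state();print(s,grip_depth)
f={n:grab_frame(n) for n in("top","scene")}
pickle.dump(f,open('f.pkl','wb'))
cv2.imwrite('pics/top.png',f['top']['img'][:,:,::-1])
cv2.imwrite('pics/scene.png',f['scene']['img'][:,:,::-1])
E
```

```text
{'clock': 0.0, 'joint_pos': array([ 1.09612031,  0.46945715, -0.04859483,  1.53370197,  0.02410159,
        1.14097659, -0.08228359]), 'dq': array([ 0.00232049,  0.00051987, -0.0004345 ,  0.00057924,  0.00150745,
       -0.00033954,  0.00034566]), 'joint_efforts': array([ 2.57380989e-04, -5.10311115e+01, -4.63688246e-02, -2.37712777e+01,
        1.07524398e-02,  7.62352865e-03, -1.26634396e-05]), 'tcp_pos': array([ 290.79000992, -608.50641503,  230.2474126 ]), 'ee_rot': array([-9.45757555e-04,  9.75257272e-01,  2.21070793e-01, -2.51684482e-04]), 'contact_force': array([ 0.21510199,  0.20019163, -0.11929934]), 'torque': array([-0.00494663,  0.01761042,  0.01570354]), 'grip_force': 0.0, 'grip_width': 85.38716083686288} 18.700000000000003
```

View pics/top.png

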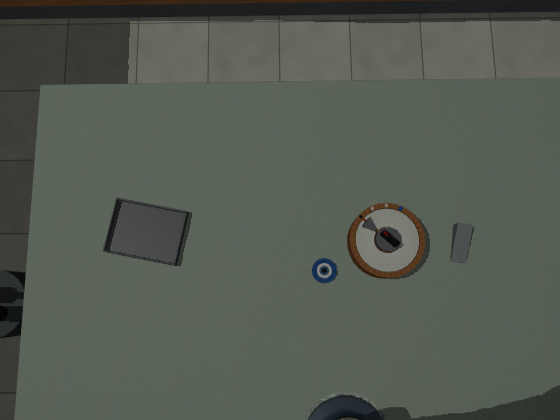

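View pics/scene.png

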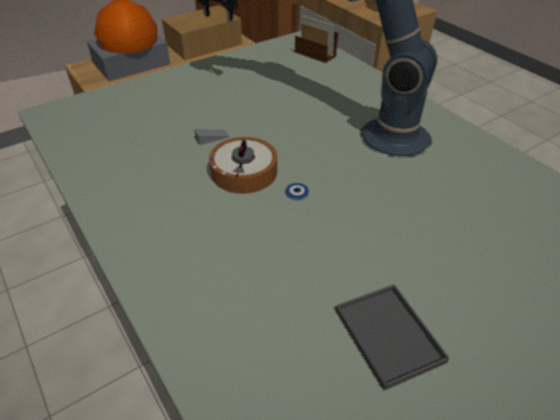

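The top view shows the carousel at about (388,240), with the bar at (391,238), the pointer at about (363,218) and the dots at the rim's upper left. The wedge is at (461,242), the nazar at (324,270) and the tray at (148,232). Next I'll measure the carousel.

```bash
cat > h.py <<'E'
import numpy as np
def cast(f,u,v,z):
    T=np.linalg.inv(f['camera_from_world']);d=T[:3,:3]@np.linalg.solve(f['K'],[u,v,1.]);o=T[:3,3]
    return o+d*(z-o[2])/d[2]
def proj(f,p):
    c=f['camera_from_world']@np.r_[p,1];q=f['K']@c[:3];return q[:2]/q[2]
E
python3 - <<'E'
import pickle,cv2,numpy as np
from h import *
f=pickle.load(open('f.pkl','rb'));t=f['top'];im=t['img']
hsv=cv2.cvtColor(im,cv2.COLOR_RGB2HSV)
sub=np.zeros(im.shape[:2],np.uint8);sub[190:292,335:440]=1
wood=((hsv[...,0]<20)&(hsv[...,1]>120)&(hsv[...,2]>60)&(sub>0)).astype(np.uint8)
c=max(cv2.findContours(wood,0,2)[0],key=cv2.contourArea)
print('lid wood',cv2.minEnclosingCircle(c),cv2.fitEllipse(c))
(u,v)=cv2.fitEllipse(c)[0];print(cast(t,u,v,58))
w=((hsv[...,1]<50)&(hsv[...,2]>140)&(sub>0)).astype(np.uint8)
c=max(cv2.findContours(w,0,2)[0],key=cv2.contourArea)
e=cv2.fitEllipse(cv2.convexHull(c));print('white',e,cast(t,*e[0],56))
C=cast(t,*e[0],56)
blue=(hsv[...,0]>100)&(hsv[...,0]<135)&(hsv[...,1]>100)&(sub>0);blue[230:]=0
v,u=np.nonzero(blue);print('blue',len(u),u.mean(),v.mean(),cast(t,u.mean(),v.mean(),58))
red=((hsv[...,0]<6)|(hsv[...,0]>172))&(hsv[...,1]>140)&(sub>0)
n,l,st,ce=cv2.connectedComponentsWithStats(red.astype(np.uint8))
for i in range(1,n):
  if st[i,4]>3: print('red',st[i],ce[i],cast(t,*ce[i],58),cast(t,*ce[i],96))
for m in (wood>0,):
  pass
cam=np.linalg.inv(t['camera_from_world'])[:3,3];print('cam',cam,t['K'][0,0])
cr=cv2.resize(im[195:285,340:435],None,fx=6,fy=6,interpolation=cv2.INTER_CUBIC)
cr=np.clip(cr*1.6,0,255).astype(np.uint8)
cv2.imwrite('pics/crop.png',cr[:,:,::-1])
E
```

```text
lid wood ((386.6666564941406, 240.242431640625), 38.29149627685547) ((387.1014099121094, 240.0836944580078), (69.57524108886719, 71.52142333984375), 119.63867950439453)
[ 499.91726801 -120.65398062   58.        ]Traceback (most recent call last):
  File "<stdin>", line 12, in <module>
cv2.error: OpenCV(4.12.0) /io/opencv/modules/imgproc/src/shapedescr.cpp:361: error: (-201:Incorrect size of input array) There should be at least 5 points to fit the ellipse in function 'fitEllipseNoDirect'
```

Run:
```python
import pickle,cv2,numpy as np
from h import *
f=pickle.load(open('f.pkl','rb'));t=f['top'];im=t['img']
hsv=cv2.cvtColor(im,cv2.COLOR_RGB2HSV)
print(im[262,375],im[240,388],im[200:226:2,358:366:3].reshape(-1,3)[:3])
sub=np.zeros(im.shape[:2],np.uint8);sub[190:292,335:440]=1
w=((hsv[...,1]<60)&(hsv[...,2]>110)&(sub>0)).astype(np.uint8)
c=max(cv2.findContours(w,0,2)[0],key=cv2.contourArea)
e=cv2.fitEllipse(cv2.convexHull(c));print('white',e,cast(t,*e[0],56))
blue=(hsv[...,0]>100)&(hsv[...,0]<135)&(hsv[...,1]>80)&(sub>0);blue[230:]=0
v,u=np.nonzero(blue);print('blue',len(u),u.mean(),v.mean(),cast(t,u.mean(),v.mean(),58))
red=((hsv[...,0]<6)|(hsv[...,0]>172))&(hsv[...,1]>140)&(hsv[...,2]>60)&(sub>0)
n,l,st,ce=cv2.connectedComponentsWithStats(red.astype(np.uint8))
for i in range(1,n):
  if st[i,4]>1: print('red',st[i],ce[i],cast(t,*ce[i],58),cast(t,*ce[i],96))
cam=np.linalg.inv(t['camera_from_world'])[:3,3];print('cam',cam,t['K'][0,0])
a,b=proj(t,[500,-120,58]),proj(t,[510,-120,58]);print(a,b-a)
cr=cv2.resize(im[195:285,340:435],None,fx=6,fy=6,interpolation=cv2.INTER_CUBIC)
cr=np.clip(cr*1.3,0,255).astype(np.uint8)
cv2.imwrite('pics/crop.png',cr[:,:,::-1])
```

```text
[123 125 117] [9 7 9] [[ 89  97  87]
 [ 91 100  90]
 [ 89  98  87]]
white ((386.8841247558594, 239.6706085205078), (61.32905960083008, 63.51347732543945), 129.26278686523438) [ 501.24260543 -120.57861965   56.        ]
blue 17 400.11764705882354 208.0 [ 584.44749205 -159.17440772   58.        ]
red [363 218   3   3   5] [363.8 219.2] [555.75554905 -62.32879364  58.        ] [549.61001023 -55.78560356  96.        ]
red [383 231   5   5  11] [385.09090909 233.        ] [ 518.57108353 -116.34371884   58.        ] [ 513.54142925 -108.17957175   96.        ]
cam [ 350.9686128   155.70902039 1324.26872061] 488.4873256445679
[386.84859264 240.05516908] [-0.19232253 -3.81270724]
```

View pics/crop.png

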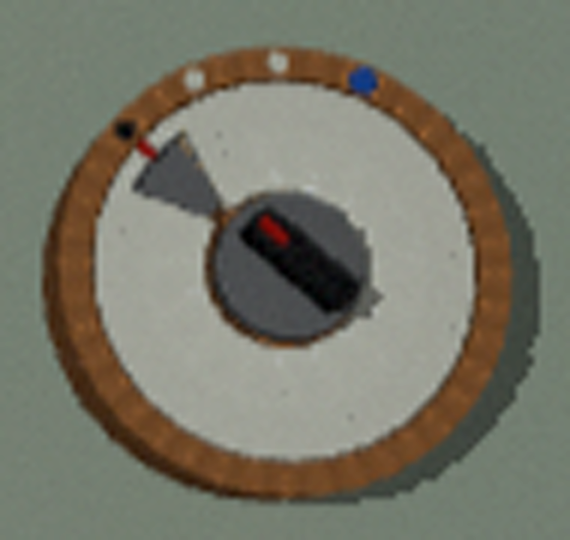

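The lid centre is at about (500.6, -120.6). The closed bearing is about 0.82 and the blue dot's about -0.43, at radius 92 (expected 91). The tool's closing line needs a yaw change of about +0.375. I'll move above it.

move_arm([
  [[0.35,0.813,-0.1],[0,0,0.26]],
  [[0.35,0.813,-0.1],[0,0,0.26]],
  [[0.35,0.813,-0.1],[0,0,0.26]],
  [[0.35,0.813,-0.1],[0,0,0.26]],
  [[0.35,0.813,-0.1],[0,0,0.26]],
  [[0.35,0.813,-0.1],[0,0,0.26]],
  [[0.35,0.813,-0.1],[0,0,0.26]],
  [[0.35,0.813,-0.1],[0,0,0.26]],
  [[0.35,0.813,-0.1],[0,0,0.26]],
  [[0.35,0.813,-0.1],[0,0,0.26]],
  [[0.35,0.813,-0.1],[0,0,0.26]],
  [[0.35,0.813,-0.1],[0,0,0.26]],
], grip=1, newtons=60)

```text
clock: 1.3
tcp_pos: [501.3, -119.6, 171.0]
ee_rot: [0.0, 0.917, 0.399, -0.0]
contact_force: [-0.1, -0.3, -0.2]
grip_width: 85.2
grip_force: 0.0
```

move_arm([
  [[0,0,0],[0,0,0]],
  [[0,0,0],[0,0,0]],
  [[0,0,0],[0,0,0]],
])

```text
clock: 1.6
tcp_pos: [500.5, -122.6, 171.1]
ee_rot: [0.0, 0.917, 0.398, -0.001]
contact_force: [0.8, -1.0, 0.3]
grip_width: 85.2
grip_force: 0.0
```

```bash
cat >> h.py <<'E'
from scipy.spatial.transform import Rotation as R
def rot(s): q=s['ee_rot'];return R.from_quat([q[1],q[2],q[3],q[0]]).as_matrix()
def wcast(f,s,u,v,z):
    K=f['K'];x=(u-K[0,2])/K[0,0];y=(v-K[1,2])/K[1,1];r=np.hypot(x,y)
    d=np.r_[np.array([x,y])/max(r,1e-9)*np.sin(r),np.cos(r)]
    T=np.array(f['T_tool_cam']);Q=rot(s);o=s['tcp_pos']+Q@T[:3,3];d=Q@T[:3,:3]@d
    return o+d*(z-o[2])/d[2]
def yaw(s): y=rot(s)[:,1];return np.arctan2(y[1],y[0])
E
cat > look.py <<'E'
import sys,cv2,pickle
from h import *
from station import *
s=state();f=grab_frame('wrist');pickle.dump((s,f),open('w.pkl','wb'))
print(s['clock'],s['tcp_pos'],yaw(s),s['contact_force'],s['torque'],s['grip_width'],s['joint_pos'].round(2))
im=f['img'];hsv=cv2.cvtColor(im,cv2.COLOR_RGB2HSV)
red=((hsv[...,0]<6)|(hsv[...,0]>172))&(hsv[...,1]>140)&(hsv[...,2]>60)
blue=(hsv[...,0]>100)&(hsv[...,0]<135)&(hsv[...,1]>110)&(hsv[...,2]>80)
for nm,m in(('red',red),('blue',blue)):
    n,l,st,ce=cv2.connectedComponentsWithStats(m.astype(np.uint8))
    for i in range(1,n):
        if st[i,4]>8:print(nm,st[i,4],ce[i],wcast(f,s,*ce[i],58)[:2],wcast(f,s,*ce[i],96)[:2])
cv2.imwrite('pics/%s.png'%sys.argv[1],im[:,:,::-1])
E
python3 look.py w1
```

```text
1.6 [ 500.48847164 -122.62668937  171.09021213] -0.7526758675008015 [ 0.79316818 -0.99347102  0.32296792] [ 0.00496644 -0.0195407  -0.01427518] 85.24496721794154 [ 0.44  0.3  -0.35  1.96  0.13  0.9  -0.72]
red 44 [281.5 104. ] [555.89011806 -61.53822663] [554.53731126 -63.37379061]
red 140 [282.03571429 191.65      ] [ 508.53081693 -112.5996183 ] [ 514.22630831 -106.83591656]
blue 1509 [121.88601723 126.42213386] [449.37365244  22.26874019] [463.87327151   7.96051556]
blue 131 [388.29770992 168.96183206] [ 585.34870218 -157.76573325] [ 579.61169037 -145.28013658]
```

View pics/w1.png

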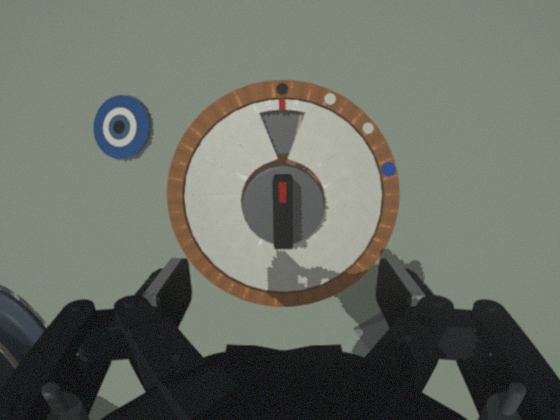

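The wrist view shows the bar running along the image column (about (284,176) to (284,248)), the pointer at (281,104) next to the black dot, and the blue dot at (388,169). Now the lid and bar centres from this view.

Run:
```python
import pickle,cv2
from h import *
s,f=pickle.load(open('w.pkl','rb'));im=f['img'];hsv=cv2.cvtColor(im,cv2.COLOR_RGB2HSV)
w=((hsv[...,0]<20)&(hsv[...,1]>120)&(hsv[...,2]>70)).astype(np.uint8);w[312:]=0
h=cv2.convexHull(max(cv2.findContours(w,0,1)[0],key=cv2.contourArea))[:,0]
P=np.array([wcast(f,s,*p,58)[:2] for p in h if p[1]<240])
A=np.c_[2*P,np.ones(len(P))];x=np.linalg.lstsq(A,(P**2).sum(1),rcond=None)[0]
C=x[:2];print('C',C,np.sqrt(x[2]+C@C))
g=im.max(2);m=np.zeros_like(g);m[168:255,268:300]=(g[168:255,268:300]<45)
red=((hsv[...,0]<6)|(hsv[...,0]>172))&(hsv[...,1]>140);m[168:255,268:300]|=red[168:255,268:300].astype(np.uint8)
c=max(cv2.findContours(m,0,1)[0],key=cv2.contourArea);print(cv2.boundingRect(c),cv2.minAreaRect(c))
x0,y0,ww,hh=cv2.boundingRect(c)
for v in (y0,y0+hh-1):
    for z in(96,): print(wcast(f,s,x0+ww/2,v,z))
for p in([555.9,-61.5],[585.35,-157.77]):
    d=p-C;print(np.hypot(*d),np.arctan2(d[1],d[0]))
```

```text
C [ 502.97412911 -118.90472101] 96.59473148548767
(279, 182, 7, 21) ((282.0, 192.0), (20.0, 6.0), 90.0)
[ 519.04434453 -102.16621275   96.        ]
[ 509.47283304 -112.36293652   96.        ]
78.07976564688687 0.8259707025906262
91.08399428634577 -0.44083759431408387
```

move_arm([
  [[0.04,0.04,-0.35],[0,0,0]],
  [[0,0,-0.35],[0,0,0.07]],
  [[0,0,-0.35],[0,0,0]],
  [[0,0,-0.35],[0,0,0]],
  [[0,0,0],[0,0,0]],
  [[0,0,0],[0,0,0]],
  [[0,0,0],[0,0,0]],
  [[0,0,0],[0,0,0]],
])

```text
clock: 2.45
tcp_pos: [503.7, -119.6, 102.3]
ee_rot: [0.001, 0.916, 0.402, 0.001]
contact_force: [0.5, 0.4, -0.9]
grip_width: 85.3
grip_force: 0.0
```

```bash
python3 look.py w2
```

```text
2.45 [ 503.70535768 -119.63012157  102.32903205] -0.7428304844250615 [ 0.46492364  0.39027821 -0.85281814] [ 0.01943661 -0.01975501 -0.01822493] 85.28643972935492 [ 0.42  0.39 -0.33  2.02  0.18  0.76 -0.76]
red 99 [281.63636364 104.53535354] [556.06328279 -61.61481026] [554.6553838  -63.41295137]
red 298 [281.4261745  231.03691275] [ 505.18701958 -116.66848135] [ 514.13418103 -107.26131657]
blue 2135 [ 85.85620609 132.73583138] [455.9592517   16.98132055] [474.92594839  -0.81382258]
blue 224 [420.68303571 193.36160714] [ 585.40168464 -157.83559924] [ 578.02241697 -140.04951732]
```

move_arm([
  [[-0.01,0,-0.28],[0,0,0]],
  [[0,0,-0.28],[0,0,0]],
  [[0,0,0],[0,0,0]],
  [[0,0,0],[0,0,0]],
  [[0,0,0],[0,0,0]],
])

```text
clock: 3.0
tcp_pos: [503.0, -119.2, 73.7]
ee_rot: [0.0, 0.915, 0.403, 0.0]
contact_force: [0.9, 0.0, -0.1]
grip_width: 85.7
grip_force: 0.0
```

move_arm([
  [[0,0,0],[0,0,0]],
  [[0,0,0],[0,0,0]],
  [[0,0,0],[0,0,0]],
  [[0,0,0],[0,0,0]],
  [[0,0,0],[0,0,0]],
  [[0,0,0],[0,0,0]],
  [[0,0,0],[0,0,0]],
  [[0,0,0],[0,0,0]],
  [[0,0,0],[0,0,0]],
  [[0,0,0],[0,0,0]],
], grip=-1, newtons=60)

```text
clock: 4.0
tcp_pos: [502.7, -119.3, 73.5]
ee_rot: [0.0, 0.915, 0.403, 0.0]
contact_force: [0.1, -0.8, 2.7]
grip_width: 13.0
grip_force: 61.0
```

Gripped at 13 mm, and the bar is well centred. I'll press in small steps.

move_arm([
  [[0,0,-0.04],[0,0,0]],
  [[0,0,-0.04],[0,0,0]],
  [[0,0,0],[0,0,0]],
  [[0,0,0],[0,0,0]],
])

```text
clock: 4.4
tcp_pos: [502.7, -119.4, 69.4]
ee_rot: [0.0, 0.915, 0.403, 0.0]
contact_force: [-0.0, -0.9, 4.7]
grip_width: 12.6
grip_force: 61.3
```

move_arm([
  [[0,0,-0.04],[0,0,0]],
  [[0,0,-0.04],[0,0,0]],
  [[0,0,0],[0,0,0]],
  [[0,0,0],[0,0,0]],
])

```text
clock: 4.8
tcp_pos: [502.8, -119.3, 65.7]
ee_rot: [0.0, 0.915, 0.403, 0.0]
contact_force: [-1.9, -1.1, 6.8]
grip_width: 12.8
grip_force: 61.6
```

move_arm([
  [[0,0,-0.04],[0,0,0]],
  [[0,0,0],[0,0,0]],
  [[0,0,0],[0,0,0]],
])

```text
clock: 5.1
tcp_pos: [502.9, -119.3, 65.4]
ee_rot: [0.001, 0.915, 0.402, -0.0]
contact_force: [-5.2, 0.3, 21.5]
grip_width: 12.7
grip_force: 63.7
```

It seated: travel stopped at z≈65.4 and the force rose to 21 N. Now turning clockwise.

move_arm([
  [[0,0,0],[0,0,-0.4]],
  [[0,0,0],[0,0,-0.4]],
  [[0,0,0],[0,0,-0.4]],
  [[0,0,0],[0,0,-0.4]],
  [[0,0,0],[0,0,-0.4]],
  [[0,0,0],[0,0,-0.4]],
  [[0,0,0],[0,0,-0.4]],
  [[0,0,0],[0,0,-0.4]],
  [[0,0,0],[0,0,-0.4]],
  [[0,0,0],[0,0,-0.4]],
  [[0,0,0],[0,0,0]],
], newtons=90)

```text
clock: 6.2
tcp_pos: [503.0, -119.5, 65.5]
ee_rot: [0.001, 0.985, 0.174, 0.0]
contact_force: [-5.9, 0.2, 22.0]
grip_width: 12.1
grip_force: 90.8
```

```bash
python3 look.py w3
```

```text
6.2 [ 503.02329838 -119.51833725   65.49655193] -1.2219719813093883 [-5.92128443  0.17648435 21.9628077 ] [0.05915986 1.21671992 0.21372529] 12.130906003318758 [ 0.3   0.44 -0.19  2.05  0.13  0.67 -1.19]
red 168 [282.7797619   99.11904762] [576.7217281  -92.47054573] [574.05553358 -93.50821442]
red 456 [283.29824561 253.45833333] [ 506.74642542 -118.12734934] [ 521.82812766 -112.65766066]
blue 392 [416.17602041 134.17857143] [ 585.44078948 -157.82509297] [ 580.56317186 -142.28683112]
blue 1997 [ 62.00701052 241.69954932] [465.20492585   5.46332737] [490.82283468 -20.41339456]
blue 11 [ 61.72727273 235.81818182] [468.93399497   6.03145179] [493.60609676 -19.98936403]
```

move_arm([
  [[0,0,0],[0,0,-0.55]],
  [[0,0,0],[0,0,-0.55]],
  [[0,0,0],[0,0,-0.55]],
  [[0,0,0],[0,0,-0.55]],
  [[0,0,0],[0,0,-0.55]],
  [[0,0,0],[0,0,-0.55]],
  [[0,0,0],[0,0,-0.55]],
  [[0,0,0],[0,0,-0.55]],
  [[0,0,0],[0,0,-0.55]],
  [[0,0,0],[0,0,-0.55]],
  [[0,0,0],[0,0,-0.55]],
  [[0,0,0],[0,0,-0.5]],
])

```text
clock: 7.45
tcp_pos: [503.0, -119.9, 65.5]
ee_rot: [0.0, 0.976, -0.218, 0.001]
contact_force: [-5.2, -1.0, 21.2]
grip_width: 11.9
grip_force: 90.8
```

move_arm([
  [[0,0,0],[0,0,0]],
  [[0,0,0],[0,0,0]],
  [[0,0,0],[0,0,0]],
])

```text
clock: 7.75
tcp_pos: [503.0, -119.9, 65.5]
ee_rot: [0.0, 0.976, -0.217, 0.001]
contact_force: [-5.0, -1.3, 22.2]
grip_width: 12.2
grip_force: 90.8
```

```bash
python3 look.py w4
```

```text
7.75 [ 503.02361684 -119.91301593   65.48505125] -2.0074954531546174 [-5.03960518 -1.2511824  22.16075942] [-0.10642392  1.18639385  0.16663379] 12.208969532620676 [ 0.14  0.43  0.01  2.06 -0.01  0.65 -1.85]
red 174 [283.02873563  98.85057471] [ 574.36828014 -152.65197911] [ 571.7238299  -151.48152313]
red 398 [283.51005025 253.17839196] [ 506.74932371 -121.29737708] [ 521.24790844 -128.07606831]
blue 482 [283.04564315  72.64522822] [ 585.46282885 -157.84582525] [ 580.00564315 -155.35860411]
blue 46 [264.30434783 114.34782609] [ 571.53076627 -141.9218993 ] [ 569.60569418 -143.47177713]
blue 22 [307.81818182 114.18181818] [ 563.24424484 -159.9089082 ] [ 563.42000562 -156.89864581]
blue 85 [296.63529412 163.34117647] [ 544.6812237  -145.72784716] [ 549.56315768 -146.31282549]
```

View pics/w4.png

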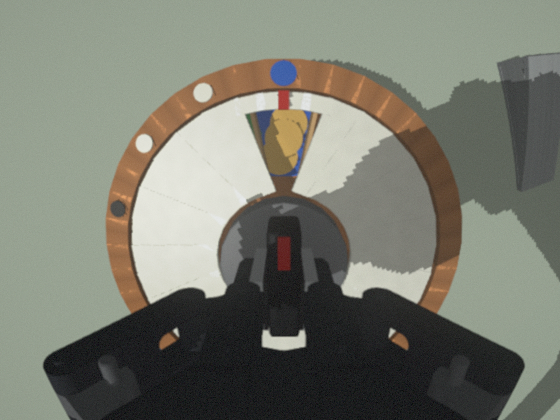

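The red pointer (283,99) lines up with the blue dot (283,73), and coins show in the window. The knob is held seated at 22 N and isn't drifting, so I'm handing it in.

```bash
python3 -c "
from station import *
print(sign_off())"
```

```text
the job is handed in; nothing more can be done
None
```

The carousel is at the third click with the coins in the window: the red pointer lines up with the blue dot, and I handed in with the arm still holding the knob pressed down and turned. The tray, glass disc and wedge were not touched.

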